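# Stack a gift-box window in its assembly jig

## Robot

A 6-joint arm with a two-finger parallel gripper is mounted at the origin on the work surface. World frame = base frame: x ahead of the robot, y to its left, z up, the work surface at z = 0. Lengths are in m, angles in degrees, forces in N, time in s.
With the tool pointing down it reaches from about 0.35 to 0.875 m from the base axis. Payload 15.5 kg.
Tool frame: the origin (TCP) lies at the very end of the fingers, on their centre line; the grasp point (between the pads) lies 19 mm behind it; z points along the fingers, y is the direction in which the jaws open and shut (so a half turn about z gives the same grasp; the last joint's range is limited). The gripper opens to 85 mm and grips with 20 to 120 N. Pads are 22 mm wide; open, the fingers measure 114 mm over their backs; the gripper's body (76 mm by 85 mm) begins 54 mm behind the grasp point. The pads swing forward as they close: fully open they stand 13 mm farther back than shut.
Start: joints at [-76.805, 28.281, 77.091, -0, 74.628, -5.472], TCP at [0.2, -0.592, 0.21] pointing down, gripper open.
Joint ranges: [-166.48, 166.48], [-47.26, 123.95], [12.59, 153.08], [-70.14, 250.14], [6.76, 159.57], [-176.63, 176.63]. Speed limits (degrees/s): [108.29, 108.29, 147.25, 172.46, 172.46, 172.46].

## Interface

Orientations are given as a 3x3 rotation matrix whose columns are the frame's x, y, z axes.
In Python, from workcell import get_state, vision, workorder gives the robot as it stands.
- The arm moves only by the tool drive_tool, never from a script. Its arguments are lists of equal length, an entry for each row: "offset": the shift along the world's x, y, z in mm, a list of three; "turn": the turn, a rotation vector about the world's x, y, z in degrees, a list of three; "claw": the gripper command: -1 is shut, 1 is fully open, values between are in proportion. In form: {"offset": [[x, y, z], ...], "turn": [[ax, ay, az], ...], "claw": [claw, ...]}. A call has 1 to 12 rows; each row shifts and turns the pose as measured when the row begins; what a row does not reach is not made up. A row lasts 1/10 s, in which the tool goes at most 50 mm and 8.59 degrees, less where a joint would pass 70% of its speed; a pose out of reach is approached as far as the arm can. A call is refused whole if a number of a shift passes 50 or a number of a turn 8.59, either way. A call with a gripper value outside its range is refused whole. The fingers move at their own pace and stop on an object; "squeeze" is the grip in N (left out, the last holds). Time passes only in rows, so rows that do not move let the fingers close. It gives the time, the measured TCP pose, the force and the opening at its end, in the units of the state.
- get_state(): the state, without advancing time (a new reading comes with each control period).
- vision.get_image(name): name is "scene" or "top" or "wrist"; returns a dict with "pixels" (384x512x3 uint8, red, green, blue), "intrinsics" (3x3 intrinsics, pixels), "R" (3x3) and "t" (3): a world point X has camera coordinates R X + t; the wrist camera has in their place "hand_eye" (4x4, takes a point from camera to tool coordinates, whose origin is the TCP and whose axes are the flange's). Camera axes: x right, y down, z forward; pixel columns grow to the right and rows downward; lengths in m; the calibration is good to about 2 mm. A picture is of the moment at which its call begins: read the wrist's pose just before it. There is no depth.
- workorder.finish_job(): hands the job in, once; it reports no verdict.
The state is a dict: "t": time; "qpos": joint angles; "qvel": joint speeds; "tau": joint torques, N m; "ee_pos": TCP position; "ee_rot": TCP orientation; "wrist_force": force on the tool from outside, world axes, zero at the start; "wrist_torque": the same for the moment, N m; "opening": finger opening in m.
Only numpy, scipy, OpenCV 4.12 (cv2) and the standard library are available. Lean on these libraries where they do the work, as an engineer would, in place of code of your own. Each camera call takes 0.05 s, during which the arm holds its last target.

## Task

Build the window stack for a gift-box lid in the four-post jig: first lay the large wooden spacer ring flat on the jig's base between the posts, then the large glass disc flat on the spacer, then the large metal retaining ring flat on the glass. Lower the glass into place and never let it drop; the smaller set of the same parts lying about belongs to another lid.

Things in the scene. Friction and masses are not known exactly. Their poses are not given: they have to be found in the camera images.
- jig: Fixed jig: plywood base 110 x 110 x 12 mm with four round steel posts, 10 mm thick, 42 mm tall above the base (tops 54 mm above the table), axes at x, y = +-27 mm in the jig's frame. 54 mm parts fit between them with 6 mm to spare to each post; 44 mm gaps on all four sides let fingers closing along the jig's x or y pass. Origin: table height, under the centre of the nest; z up, x and y along the base's edges.
- spacer: Large spacer, a plain wooden ring lying flat on the table: outside diameter 54 mm, hole 32 mm, 20 mm thick, about 30 g. Origin: centre of its underside; z up, its axis. A look-alike 36 mm ring is not part of the job. The stack parts lie about on the table with at least 35 mm of free table around each.
- glass: Large glass blank, a flat solid disc of pale green glass lying flat on the table: diameter 54 mm, 16 mm thick, about 90 g. Origin: centre of its underside; z up, its axis. A look-alike 36 mm disc is not part of the job.
- ring: Large retaining ring, a plain aluminium ring lying flat on the table: outside diameter 54 mm, hole 42 mm, 14 mm thick, about 40 g. Origin: centre of its underside; z up, its axis. A look-alike 36 mm ring is not part of the job.

How it is judged (in metres and radians):
On the way, in this order (a step that is already met when the one before it is completed fails the run):
1. the large spacer lies released on the jig's base between the posts (horizontal distance between spacer and jig below 0.013 m and z of spacer in the frame of jig between 0.008 and 0.016 m and angle between spacer's own z axis and vertical below 0.175 rad and linear speed of spacer below 0.03 m/s and contact force between the fingers and spacer below 0.2 N), for 0.2 s.
2. the large glass lies released on the spacer (horizontal distance between glass and jig below 0.013 m and z of glass in the frame of jig between 0.028 and 0.036 m and angle between glass's own z axis and vertical below 0.175 rad and linear speed of glass below 0.03 m/s and contact force between the fingers and glass below 0.2 N), for 0.2 s.
3. the large retaining ring lies released on the glass (horizontal distance between ring and jig below 0.013 m and z of ring in the frame of jig between 0.044 and 0.052 m and angle between ring's own z axis and vertical below 0.175 rad and linear speed of ring below 0.03 m/s and contact force between the fingers and ring below 0.2 N), for 0.2 s.
At the end, for the whole second after the job is handed in: In the jig, between its posts, lie from the bottom up the large spacer (underside 12 mm above the table), the large glass (32 mm) and the large retaining ring (48 mm), each height within 4 mm, each centred on the jig within 13 mm, flat within 10 degrees, and at rest (horizontal distance between each of spacer, glass, ring and jig below 0.013 m and z of spacer in the frame of jig between 0.008 and 0.016 m and angle between each of spacer, glass, ring's own z axis and vertical below 0.175 rad and linear speed of each of spacer, glass, ring below 0.03 m/s and z of glass in the frame of jig between 0.028 and 0.036 m and z of ring in the frame of jig between 0.044 and 0.052 m); the robot touches nothing.
It fails at once if the glass is dropped: it falls free of the fingers faster than 0.6 m/s (a drop of about 20 mm) (contact force between the fingers and glass below 0.05 N and linear speed of glass above 0.6 m/s).
It also fails if it takes over 58 s, if anything falls off the work surface, if the arm or the gripper's body presses on something with over 40 N, if the wrist force passes 120 N, or if a joint passes its speed limit or range.

## Working session

There is one attempt and no reset: what is moved stays moved. The work goes in short steps, Python scripts to look and compute and a tool call to move; the robot and the scene stay as the last step left them, time stands still between calls to the robot, and variables do not carry over. Pictures are saved under pics/ and viewed, and the job is handed in when it is done.

Besides the shell and the picture viewer there is one more tool, called by a JSON object that holds its "method" and its "body". drive_tool: Moves the arm, as the interface text tells. Its arguments: {"type":"object","properties":{"offset":{"type":"array","items":{"type":"array","items":{"type":"number"}}},"turn":{"type":"array","items":{"type":"array","items":{"type":"number"}}},"claw":{"type":"array","items":{"type":"number"}},"squeeze":{"type":"number"}},"required":["offset","turn","claw"]}

```bash
mkdir -p pics; ls; cat > h.py <<'E'
import numpy as np, cv2
from workcell import get_state, vision, workorder
def save(im,n): cv2.imwrite(f"pics/{n}.png",cv2.cvtColor(im["pixels"],cv2.COLOR_RGB2BGR))
def ray(im,u,v,z):
    K,R,t=[np.array(im[k]) for k in("intrinsics","R","t")]
    d=R.T@np.linalg.inv(K)@np.array([u,v,1.]); c=-R.T@t
    return c+d*(z-c[2])/d[2]
E
python3 - <<'E'
from h import *
np.set_printoptions(precision=4,suppress=True)
for n in("top","scene"):
    im=vision.get_image(n); save(im,n+"0"); print(n,im["intrinsics"],-np.array(im["R"]).T@np.array(im["t"]),im["R"])
    np.savez(n+"0.npz",**{k:im[k] for k in im if k in("pixels","intrinsics","R","t")})
s=get_state();print(s["t"],s["ee_pos"],s["ee_rot"],s["opening"])
E
```

```text
pics
top [[417.6645   0.     252.883 ]
 [  0.     417.6645 192.539 ]
 [  0.       0.       1.    ]] [0.4293 0.0435 0.9026] [[ 0.028  -0.9995  0.0158]
 [-0.9931 -0.0296 -0.1132]
 [ 0.1136 -0.0125 -0.9935]]
scene [[425.317    0.     252.257 ]
 [  0.     425.317  191.3453]
 [  0.       0.       1.    ]] [ 0.8191 -0.4132  0.7014] [[ 0.8186  0.5742 -0.0111]
 [ 0.4358 -0.6337 -0.6392]
 [-0.3741  0.5184 -0.769 ]]
0.1 [ 0.2    -0.5918  0.2098] [[ 0.9474  0.3201 -0.0003]
 [ 0.3201 -0.9474  0.0011]
 [ 0.0001 -0.0011 -1.    ]] 0.08525238868151747
```

View pics/top0.png

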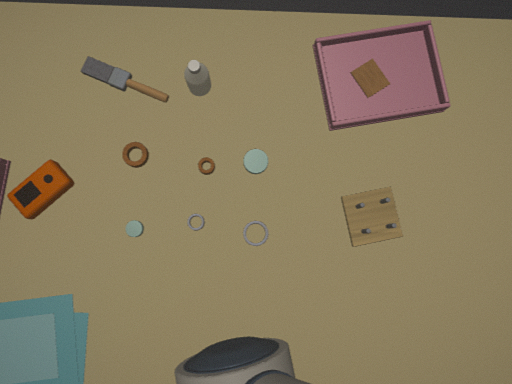

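View pics/scene0.png

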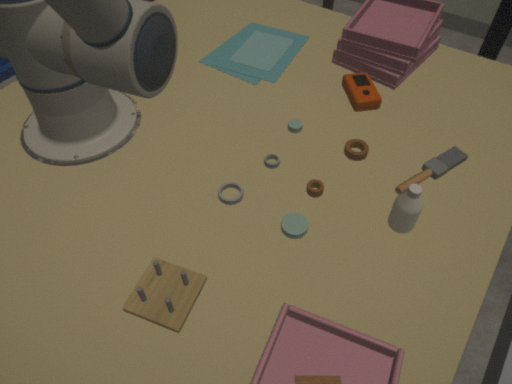

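The top view shows the spacer at about (135,154), the glass at (256,161), the ring at (256,233) and the jig at (372,216). The small set is at (206,166), (135,229) and (196,222).

```bash
python3 - <<'E'
from h import *
np.set_printoptions(precision=4,suppress=True)
obj={"spacer":((135,154),(357,149),.020,.054),"glass":((256,161),(295,226),.016,.054),"ring":((256,233),(231,193),.014,.054)}
for ci,n in enumerate(("top","scene")):
    im=dict(np.load(n+"0.npz")); lab=cv2.cvtColor(im["pixels"],cv2.COLOR_RGB2LAB).astype(float)
    for o,v in obj.items():
        c=v[ci]; h=v[2]; w=24
        x0,y0=c[0]-w,c[1]-w
        p=lab[y0:y0+2*w,x0:x0+2*w]
        bg=np.median(np.vstack([p[0],p[-1],p[:,0],p[:,-1]]),axis=0)
        d=np.linalg.norm((p-bg)*[.6,1,1],axis=2)
        m=(d>12).astype(np.uint8)
        cs,_=cv2.findContours(m,cv2.RETR_EXTERNAL,cv2.CHAIN_APPROX_NONE)
        k=max(cs,key=cv2.contourArea); e=cv2.convexHull(k)[:,0].astype(float)+[x0,y0]
        (mc,ms,_)=cv2.fitEllipse(e.astype(np.float32))
        for z in (h,h/2):
          P=np.array([ray(im,*q,z)[:2] for q in e]); (cx,cy),r=cv2.minEnclosingCircle((P*1000).astype(np.float32))
          print(n,o,np.round(mc,1),np.round(ms,1),"z",z,"ctr",ray(im,*mc,z)[:2],"encl",cx,cy,2*r)
im=dict(np.load("top0.npz"));
cv2.imwrite("pics/jig.png",cv2.cvtColor(cv2.resize(im["pixels"][170:260,325:425],None,fx=6,fy=6,interpolation=cv2.INTER_CUBIC),cv2.COLOR_RGB2BGR))
im=dict(np.load("scene0.npz"));
cv2.imwrite("pics/jig2.png",cv2.cvtColor(cv2.resize(im["pixels"][245:340,115:215],None,fx=6,fy=6,interpolation=cv2.INTER_CUBIC),cv2.COLOR_RGB2BGR))
E
```

```text
top spacer [135.1 154.3] [25.6 26.7] z 0.02 ctr [0.6049 0.2866] encl 604.6575927734375 286.83099365234375 57.8808479309082
top spacer [135.1 154.3] [25.6 26.7] z 0.01 ctr [0.6069 0.2893] encl 606.6435546875 289.58782958984375 58.537044525146484
top glass [255.1 161.1] [24.9 25.9] z 0.016 ctr [0.5991 0.0295] encl 599.304931640625 29.933679580688477 56.952598571777344
top glass [255.1 161.1] [24.9 25.9] z 0.008 ctr [0.6006 0.0294] encl 600.8388671875 29.811033248901367 57.466487884521484
top ring [255.4 233. ] [25.  25.1] z 0.014 ctr [0.4448 0.0245] encl 444.8865661621094 24.307819366455078 53.98027420043945
top ring [255.4 233. ] [25.  25.1] z 0.007 ctr [0.4449 0.0244] encl 445.00933837890625 24.15639877319336 54.405517578125
scene spacer [356.  149.6] [22.5 25.3] z 0.02 ctr [0.6103 0.2794] encl 609.1237182617188 279.8370361328125 71.8853530883789
scene spacer [356.  149.6] [22.5 25.3] z 0.01 ctr [0.6072 0.2896] encl 606.0418090820312 290.0082702636719 72.94037628173828
scene glass [294.  225.8] [26.2 27.4] z 0.016 ctr [0.6037 0.0234] encl 603.256103515625 24.389902114868164 62.21247100830078
scene glass [294.  225.8] [26.2 27.4] z 0.008 ctr [0.6011 0.0285] encl 600.7365112304688 29.497652053833008 62.93866729736328
scene ring [230.3 193.3] [22.9 25.7] z 0.014 ctr [0.4498 0.0197] encl 449.62786865234375 21.12698745727539 61.68658447265625
scene ring [230.3 193.3] [22.9 25.7] z 0.007 ctr [0.4461 0.0241] encl 445.8649597167969 25.549983978271484 62.3147087097168
```

View pics/jig.png

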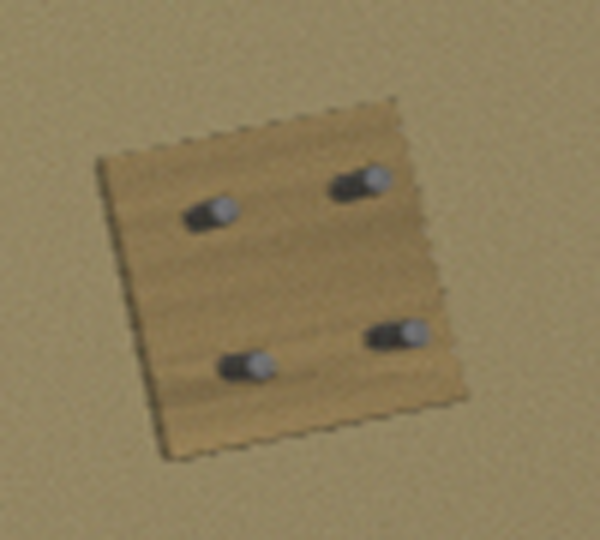

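View pics/jig2.png

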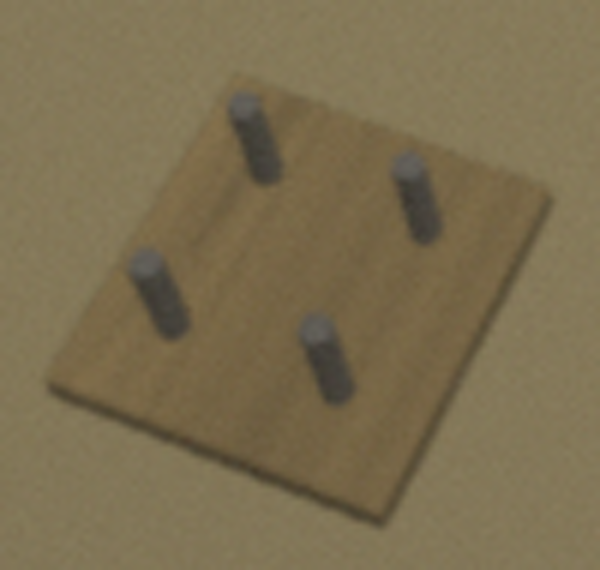

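```bash
python3 - <<'E'
from h import *
np.set_printoptions(precision=4,suppress=True)
def go(n,pts,off,z):
    im=dict(np.load(n+"0.npz"))
    P=np.array([ray(im,(x+.5)/6-.5+off[0],(y+.5)/6-.5+off[1],z)[:2] for x,y in pts])
    c=P.mean(0); d=[P[(i+1)%4]-P[i] for i in range(4)]
    print(n,z,c,"sides",[round(1e3*np.linalg.norm(a),1) for a in d],"ang",[round(np.degrees(np.arctan2(a[1],a[0])),1) for a in d])
go("top",[(223,211),(376,179),(414,333),(261,366)],(325,170),.054)
go("top",[(100,158),(395,99),(467,398),(168,458)],(325,170),.012)
go("scene",[(245,104),(409,163),(317,328),(149,261)],(115,245),.054)
go("scene",[(235,75),(552,197),(384,517),(50,385)],(115,245),.012)
im=dict(np.load("top0.npz"))
for u,v in((256,161),(255,233)): print(ray(im,u,v,.01))
E
```

```text
top 0.054 [ 0.4879 -0.2233] sides [np.float64(54.0), np.float64(53.7), np.float64(53.7), np.float64(53.9)] ang [np.float64(-76.6), np.float64(-166.5), np.float64(103.6), np.float64(13.8)]
top 0.012 [ 0.4886 -0.2236] sides [np.float64(109.3), np.float64(109.3), np.float64(109.4), np.float64(108.9)] ang [np.float64(-77.0), np.float64(-166.9), np.float64(102.7), np.float64(13.0)]
scene 0.054 [ 0.4893 -0.2235] sides [np.float64(53.5), np.float64(54.3), np.float64(53.4), np.float64(53.5)] ang [np.float64(13.6), np.float64(-76.4), np.float64(-167.3), np.float64(103.7)]
scene 0.012 [ 0.4906 -0.2247] sides [np.float64(110.7), np.float64(106.0), np.float64(107.6), np.float64(109.0)] ang [np.float64(12.2), np.float64(-77.0), np.float64(-166.3), np.float64(104.6)]
[0.6004 0.0274 0.01  ]
[0.4449 0.0253 0.01  ]
```

Estimates from both views agree: jig at (488.5, −223.5) mm with yaw ≈13.3°, spacer (606, 288), glass (600, 29), ring (445, 24.5). I'll head to the spacer, aligning the tool with the jig's yaw on the way.

{"method": "drive_tool", "body": {"offset": [[20, 44, 0], [20, 44, 0], [20, 44, 0], [20, 44, 0], [20, 44, 0], [20, 44, 0], [20, 44, 0], [20, 44, 0], [20, 44, 0], [20, 44, 0], [20, 44, 0], [20, 44, 0]], "turn": [[0, 0, -2.7], [0, 0, -2.7], [0, 0, 0], [0, 0, 0], [0, 0, 0], [0, 0, 0], [0, 0, 0], [0, 0, 0], [0, 0, 0], [0, 0, 0], [0, 0, 0], [0, 0, 0]], "claw": [1, 1, 1, 1, 1, 1, 1, 1, 1, 1, 1, 1], "squeeze": 30}}

```text
t: 1.3
ee_pos: [0.4405, -0.0484, 0.2073]
ee_rot: [[0.976, 0.216, -0.001], [0.216, -0.976, 0.002], [-0.0, -0.002, -1.0]]
wrist_force: [0.9, -0.7, -0.5]
opening: 0.0855
```

{"method": "drive_tool", "body": {"offset": [[20, 41, 0], [20, 41, 0], [20, 41, 0], [20, 41, -10], [20, 41, -10], [20, 41, -10], [20, 41, -20], [20, 41, -20], [3, 4, -10], [0, 0, 0]], "turn": [[0, 0, 0.8], [0, 0, 0], [0, 0, 0], [0, 0, 0], [0, 0, 0], [0, 0, 0], [0, 0, 0], [0, 0, 0], [0, 0, 0], [0, 0, 0]], "claw": [1, 1, 1, 1, 1, 1, 1, 1, 1, 1]}}

```text
t: 2.3
ee_pos: [0.6059, 0.3022, 0.1233]
ee_rot: [[0.971, 0.237, -0.001], [0.237, -0.971, 0.001], [-0.001, -0.001, -1.0]]
wrist_force: [-1.2, -0.8, 0.3]
opening: 0.0855
```

```bash
cat >> h.py <<'E'
def wrist(n):
    s=get_state(); im=vision.get_image("wrist"); save(im,n)
    E=np.array(im["hand_eye"]); R=np.array(s["ee_rot"]); p=np.array(s["ee_pos"])
    Rwc=R@E[:3,:3]; c=R@E[:3,3]+p
    im["R"]=Rwc.T; im["t"]=-Rwc.T@c
    return s,im
def proj(im,X):
    q=np.array(im["intrinsics"])@(np.array(im["R"])@np.array(X)+np.array(im["t"])); return q[:2]/q[2]
E
python3 - <<'E'
from h import *
s,im=wrist("w1"); print(s["t"],np.round(s["ee_pos"],4),im["hand_eye"],proj(im,[.606,.288,.02]))
np.savez("w1.npz",**{k:im[k] for k in("pixels","intrinsics","R","t")})
E
```

```text
2.3 [0.6059 0.3022 0.1233] [[-2.43193465e-04 -9.53070758e-01 -3.02747536e-01  7.73914710e-02]
 [ 9.99999970e-01 -2.20259559e-04 -1.09895240e-04  1.15381885e-03]
 [ 3.80549008e-05 -3.02747553e-01  9.53070783e-01 -1.63130846e-01]
 [ 0.00000000e+00  0.00000000e+00  0.00000000e+00  1.00000000e+00]] [270.3687505  189.54290223]
```

View pics/w1.png

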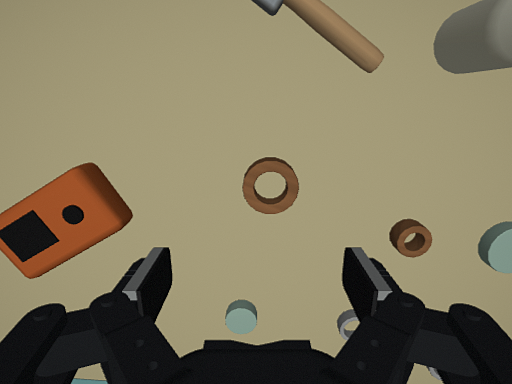

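The wrist picture shows the spacer at about (270,186), which fits the predicted (270,189) within 3 px.

```bash
cat >> h.py <<'E'
def disc(im,c,h,w=45,th=12):
    lab=cv2.cvtColor(im["pixels"],cv2.COLOR_RGB2LAB).astype(float)
    x0,y0=int(c[0])-w,int(c[1])-w
    x0=max(x0,0);y0=max(y0,0)
    p=lab[y0:y0+2*w,x0:x0+2*w]; bg=np.median(np.vstack([p[0],p[-1],p[:,0],p[:,-1]]),axis=0)
    m=(np.linalg.norm((p-bg)*[.6,1,1],axis=2)>th).astype(np.uint8)
    cs,_=cv2.findContours(m,cv2.RETR_EXTERNAL,cv2.CHAIN_APPROX_NONE)
    e=cv2.convexHull(max(cs,key=cv2.contourArea))[:,0].astype(np.float32)+np.float32([x0,y0])
    mc,ms,_=cv2.fitEllipse(e)
    P=np.array([ray(im,*q,h/2)[:2] for q in e])*1000
    print("px",np.round(mc,1),np.round(ms,1),"world mm",np.round(1000*ray(im,*mc,h/2)[:2],1),"ext",np.round(np.ptp(P,axis=0),1))
E
python3 - <<'E'
from h import *
im=dict(np.load("w1.npz")); disc(im,(270,186),.02)
s=get_state();print(s["ee_pos"])
E
```

```text
px [270.  185.4] [56.8 57.9] world mm [607.2 288.3] ext [58.  55.4]
[0.60595761 0.30192751 0.12410395]
```

{"method": "drive_tool", "body": {"offset": [[1, -13, -20], [0, 0, -25], [0, 0, -25], [0, 0, -20], [0, 0, -10], [0, 0, 0], [0, 0, 0]], "turn": [[0, 0, -0.3], [0, 0, 0], [0, 0, 0], [0, 0, 0], [0, 0, 0], [0, 0, 0], [0, 0, 0]], "claw": [1, 1, 1, 1, 1, 1, 1]}}

```text
t: 3.05
ee_pos: [0.6079, 0.2813, 0.0292]
ee_rot: [[0.974, 0.225, 0.006], [0.225, -0.974, 0.003], [0.006, -0.001, -1.0]]
wrist_force: [0.7, 0.2, -0.2]
opening: 0.0852
```

{"method": "drive_tool", "body": {"offset": [[0, 3, -3], [0, 3, -3], [0, 0, -3], [0, 0, -3], [0, 0, 0]], "turn": [[0, 0, 0], [0, 0, 0], [0, 0, 0], [0, 0, 0], [0, 0, 0]], "claw": [1, 1, 1, 1, 1]}}

```text
t: 3.55
ee_pos: [0.6096, 0.2885, 0.0198]
ee_rot: [[0.974, 0.226, 0.01], [0.226, -0.974, 0.005], [0.011, -0.002, -1.0]]
wrist_force: [-0.5, -0.1, 0.0]
opening: 0.0851
```

{"method": "drive_tool", "body": {"offset": [[-1, 0, -4], [-1, 0, -4], [0, 0, -4], [0, 0, -3], [0, 0, 0], [0, 0, 0]], "turn": [[-0.3, 0.6, 0.2], [0, 0, 0], [0, 0, 0], [0, 0, 0], [0, 0, 0], [0, 0, 0]], "claw": [1, 1, 1, 1, 1, 1]}}

```text
t: 4.15
ee_pos: [0.6071, 0.2884, 0.0029]
ee_rot: [[0.973, 0.229, -0.002], [0.229, -0.973, -0.002], [-0.002, 0.001, -1.0]]
wrist_force: [-0.5, 0.3, -0.1]
opening: 0.0855
```

{"method": "drive_tool", "body": {"offset": [[0, 0, 0], [0, 0, 0], [0, 0, 0], [0, 0, 0], [0, 0, 0], [0, 0, 0]], "turn": [[0, 0, 0], [0, 0, 0], [0, 0, 0], [0, 0, 0], [0, 0, 0], [0, 0, 0]], "claw": [-1, -1, -1, -1, -1, -1], "squeeze": 40}}

```text
t: 4.75
ee_pos: [0.6075, 0.2885, 0.0035]
ee_rot: [[0.973, 0.229, -0.001], [0.229, -0.973, -0.001], [-0.001, 0.001, -1.0]]
wrist_force: [0.3, -0.2, 0.1]
opening: 0.0002
```

```bash
python3 - <<'E'
from h import *
s,im=wrist("w2"); print(s["t"],s["ee_pos"],s["opening"])
E
```

```text
4.75 [0.60750533 0.28845289 0.00353265] 0.00019234322212105756
```

View pics/w2.png

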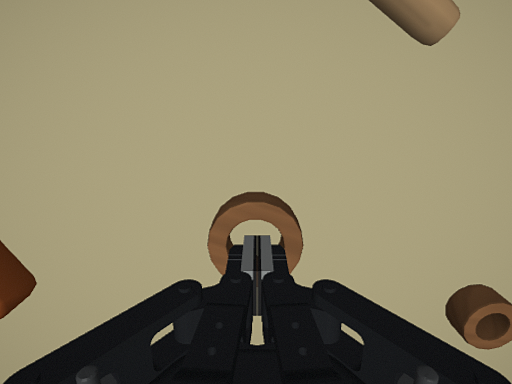

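```bash
python3 - <<'E'
from h import *
s,im=wrist("w3"); p=s["ee_pos"]; print(p,s["opening"])
print("tcp",proj(im,p),"grasp",proj(im,p+np.array([0,0,.019])))
for z in(0,.02):
  for r in(.016,.027): 
    print(z,r,[np.round(proj(im,np.array([.607,.2885,z])+r*(np.array(s["ee_rot"])[:,k]*sg)),0) for k,sg in((0,1),(1,1),(1,-1))])
cv2.imwrite("pics/w3c.png",cv2.cvtColor(cv2.resize(im["pixels"][180:300,190:330],None,fx=5,fy=5,interpolation=cv2.INTER_CUBIC),cv2.COLOR_RGB2BGR))
t=vision.get_image("scene"); cv2.imwrite("pics/s3c.png",cv2.cvtColor(cv2.resize(t["pixels"][60:200,290:430],None,fx=4,fy=4,interpolation=cv2.INTER_CUBIC),cv2.COLOR_RGB2BGR))
E
```

```text
[0.60746205 0.28844705 0.00350572] 8.936706043204576e-05
tcp [254.89099873 233.85668811] grasp [254.7125687  248.98007979]
0 0.016 [array([255., 208.]), array([281., 232.]), array([229., 232.])]
0 0.027 [array([255., 190.]), array([298., 232.]), array([211., 232.])]
0.02 0.016 [array([254., 221.]), array([283., 247.]), array([226., 248.])]
0.02 0.027 [array([254., 201.]), array([303., 247.]), array([206., 248.])]
```

View pics/w3c.png

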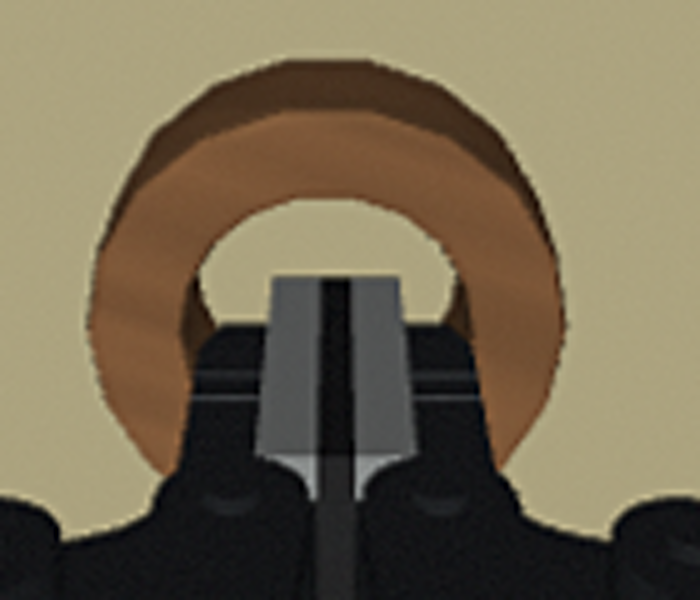

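View pics/s3c.png

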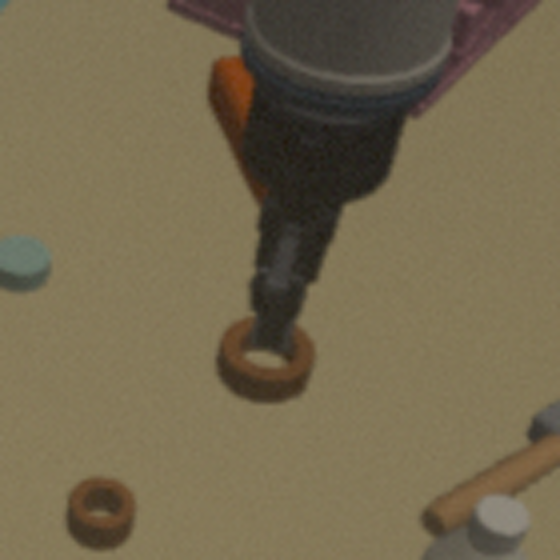

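```bash
python3 - <<'E'
from h import *
s=get_state(); im=vision.get_image("wrist");p=np.array(s["ee_pos"]);R=np.array(s["ee_rot"])
E=np.array(im["hand_eye"]);Rwc=R@E[:3,:3];im["R"]=Rwc.T;im["t"]=-Rwc.T@(R@E[:3,3]+p)
for b in(0,5,10,15,20,25,35): print(b,"front",np.round(proj(im,p+R@[.011,0,-b/1000]),1),"mid",np.round(proj(im,p+R@[0,0,-b/1000]),1))
im=dict(np.load("w1.npz"));p=np.array([.6059,.3022,.1233])
for b in(0,13,20,25,30,35): print(b,"open front",np.round(proj(im,p+R@[.011,.0425,-b/1000]),1),"back",np.round(proj(im,p+R@[-.011,.0425,-b/1000]),1))
print(get_state()["wrist_force"],get_state()["opening"])
E
```

```text
0 front [254.9 217. ] mid [254.9 233.9]
5 front [254.8 220.3] mid [254.8 237.5]
10 front [254.7 223.7] mid [254.8 241.4]
15 front [254.7 227.4] mid [254.7 245.5]
20 front [254.6 231.3] mid [254.7 249.8]
25 front [254.6 235.4] mid [254.6 254.4]
35 front [254.4 244.5] mid [254.5 264.5]
0 open front [326.4 217.6] back [323.6 250.6]
13 open front [331.7 226.5] back [328.4 261.6]
20 open front [334.8 231.9] back [331.3 268.2]
25 open front [337.3 236. ] back [333.6 273.3]
30 open front [339.9 240.4] back [335.9 278.7]
35 open front [342.6 245.1] back [338.4 284.4]
[-0.91471139  0.76975882 -0.66006899] -0.0001365774032898432
```

```bash
python3 - <<'E'
from h import *
s=get_state();p=np.array(s["ee_pos"]);R=np.array(s["ee_rot"])
im=vision.get_image("scene")
for b in(0,10,20,25,30): print(b,[np.round(proj(im,p+R@[a,0,-b/1000]),1) for a in(-.011,0,.011)])
save(im,"s4")
cv2.imwrite("pics/s4c.png",cv2.cvtColor(cv2.resize(im["pixels"][115:175,325:385],None,fx=10,fy=10,interpolation=cv2.INTER_CUBIC),cv2.COLOR_RGB2BGR))
E
```

```text
0 [array([350.6, 150.7]), array([355.3, 151.9]), array([360.1, 153.2])]
10 [array([351.4, 147.6]), array([356.1, 148.8]), array([360.9, 150.1])]
20 [array([352.1, 144.4]), array([356.9, 145.7]), array([361.7, 146.9])]
25 [array([352.5, 142.8]), array([357.3, 144.1]), array([362.1, 145.3])]
30 [array([352.9, 141.2]), array([357.7, 142.5]), array([362.5, 143.7])]
```

View pics/s4c.png

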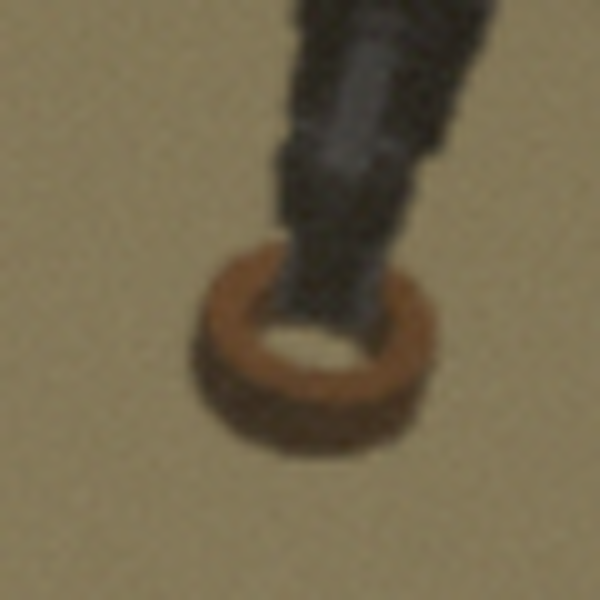

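The wrist and scene pictures both put the shut fingertips about 15–25 mm behind the reported TCP, at roughly z 23 mm. So the fingers closed above the spacer: the force stayed flat and the spacer didn't move. I'll reopen and go lower in small steps while watching the force.

{"method": "drive_tool", "body": {"offset": [[0, 0, 0], [0, 0, 0], [0, 0, 0], [0, 0, 0], [0, 0, 0], [0, 0, -4], [0, 0, -4], [0, 0, -4], [0, 0, -4], [0, 0, 0]], "turn": [[0, 0, 0], [0, 0, 0], [0, 0, 0], [0, 0, 0], [0, 0, 0], [0, 0, 0], [0, 0, 0], [0, 0, 0], [0, 0, 0], [0, 0, 0]], "claw": [1, 1, 1, 1, 1, 1, 1, 1, 1, 1]}}

```text
t: 6.0
ee_pos: [0.6072, 0.2884, -0.0144]
ee_rot: [[0.973, 0.229, -0.002], [0.229, -0.973, -0.001], [-0.002, 0.001, -1.0]]
wrist_force: [-0.4, -0.6, -0.6]
opening: 0.0854
```

```bash
python3 - <<'E'
from h import *
s,im=wrist("w5"); print(s["t"],s["ee_pos"],s["opening"],s["wrist_force"])
E
```

```text
6.0 [ 0.607166    0.28836842 -0.01437553] 0.08539955791858322 [-0.40807315 -0.5994131  -0.62662822]
```

View pics/w5.png

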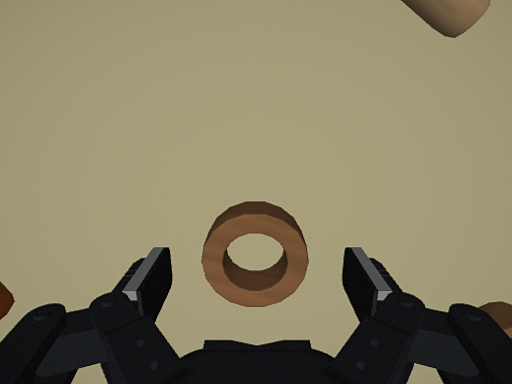

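```bash
python3 - <<'E'
from h import *
s,im=wrist("w6"); p=s["ee_pos"];R=np.array(s["ee_rot"])
print(proj(im,[.607,.2883,.02]),"mid hole")
for b in(30,33,37,40): print(b,[np.round(proj(im,p+R@[a,.0427,-b/1000]),1) for a in(-.011,0,.011)],(p+R@[0,0,-b/1000])[2])
cv2.imwrite("pics/w6c.png",cv2.cvtColor(cv2.resize(im["pixels"][190:320,310:430],None,fx=5,fy=5,interpolation=cv2.INTER_CUBIC),cv2.COLOR_RGB2BGR))
E
```

```text
[254.59389793 264.23194227] mid hole
30 [array([336.6, 278. ]), array([338.3, 259.3]), array([340.2, 239.8])] 0.0158634895894784
33 [array([338.1, 281.4]), array([339.9, 262.4]), array([341.8, 242.5])] 0.01886348322150437
37 [array([340.2, 286.1]), array([342.1, 266.7]), array([344.1, 246.4])] 0.022863474730872323
40 [array([341.9, 289.8]), array([343.9, 270.1]), array([346. , 249.5])] 0.02586346836289829
```

View pics/w6c.png

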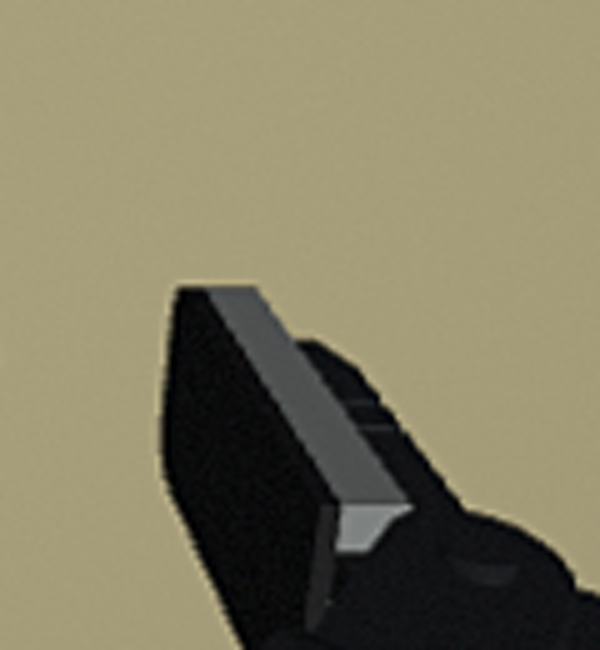

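Pad corners at (345,247) and (343,285) put the open tips 37 mm behind the reported TCP, so z is about 22 mm, still above the spacer. I'll go to about −20 and then close.

{"method": "drive_tool", "body": {"offset": [[0, 0, -3], [0, 0, -3], [0, 0, 0], [0, 0, 0], [0, 0, 0], [0, 0, 0], [0, 0, 0], [0, 0, 0]], "turn": [[0, 0, 0], [0, 0, 0], [0, 0, 0], [0, 0, 0], [0, 0, 0], [0, 0, 0], [0, 0, 0], [0, 0, 0]], "claw": [1, 1, 1, -1, -1, -1, -1, -1], "squeeze": 30}}

```text
t: 6.9
ee_pos: [0.6079, 0.2886, -0.0192]
ee_rot: [[0.973, 0.229, 0.0], [0.229, -0.973, -0.001], [-0.0, 0.001, -1.0]]
wrist_force: [-0.0, -0.4, -0.4]
opening: 0.053
```

```bash
python3 - <<'E'
from h import *
s,im=wrist("w7"); print(s["t"],s["ee_pos"],s["opening"],s["wrist_force"])
E
```

```text
6.9 [ 0.60789715  0.28862346 -0.01918026] 0.053043253809225595 [-0.02910883 -0.3557937  -0.43673171]
```

View pics/w7.png

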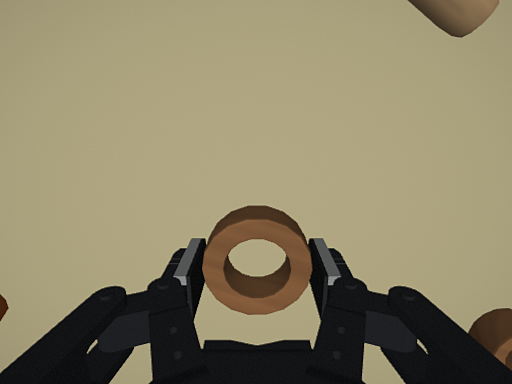

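The spacer is gripped at 53 mm and centred at (257,266). Next: lift it and carry it to the jig.

{"method": "drive_tool", "body": {"offset": [[0, 0, 10], [0, 0, 20], [0, 0, 30], [-8, -30, 30], [-10, -40, 10], [-10, -42, 0], [-10, -42, 0], [-10, -42, 0], [-10, -42, 0], [-10, -42, 0], [-10, -42, 0], [-10, -42, 0]], "turn": [[0, 0, 0], [0, 0, 0], [0, 0, 0], [0, 0, 0], [0, 0, 0], [0, 0, 0], [0, 0, 0], [0, 0, 0], [0, 0, 0], [0, 0, 0], [0, 0, 0], [0, 0, 0]], "claw": [-1, -1, -1, -1, -1, -1, -1, -1, -1, -1, -1, -1]}}

```text
t: 8.15
ee_pos: [0.5183, -0.0826, 0.0929]
ee_rot: [[0.971, 0.237, 0.012], [0.237, -0.971, -0.0], [0.011, 0.003, -1.0]]
wrist_force: [1.6, 0.2, 0.1]
opening: 0.0536
```

{"method": "drive_tool", "body": {"offset": [[-7, -38, 0], [-7, -35, 0], [-6, -25, 0], [-5, -15, 0], [0, -8, 0], [0, 0, 0], [0, 0, 0]], "turn": [[0, 0.3, 0], [0, 0.3, 0], [0, 0, -0.2], [0, 0, 0], [0, 0, 0], [0, 0, 0], [0, 0, 0]], "claw": [-1, -1, -1, -1, -1, -1, -1]}}

```text
t: 8.85
ee_pos: [0.4917, -0.2139, 0.0976]
ee_rot: [[0.974, 0.228, 0.006], [0.228, -0.974, -0.003], [0.005, 0.005, -1.0]]
wrist_force: [0.4, 0.8, 0.4]
opening: 0.0535
```

```bash
python3 - <<'E'
from h import *
s,im=wrist("w8"); print(s["t"],s["ee_pos"],s["ee_rot"],s["opening"],np.abs(s["qvel"]).max())
print([np.round(proj(im,X),0) for X in([.4885,-.2235,.012],)])
j=np.array([.4885,-.2235,0]);a=np.radians(13.3);Rz=np.array([[np.cos(a),-np.sin(a),0],[np.sin(a),np.cos(a),0],[0,0,1]])
for sx in(-1,1):
  for sy in(-1,1): print(sx,sy,np.round(proj(im,j+Rz@[.027*sx,.027*sy,.054]),1))
E
```

```text
8.85 [ 0.49166503 -0.21389703  0.09759247] [[ 0.97373914  0.22759533  0.00569706]
 [ 0.22761646 -0.97374501 -0.00337587]
 [ 0.00477915  0.00458396 -0.99997807]] 0.05345553633184172 0.3735240804129606
[array([265., 198.])]
-1 -1 [300.8 247.5]
-1 1 [231.6 247.9]
1 -1 [303.9 180.6]
1 1 [229.5 180.9]
```

View pics/w8.png

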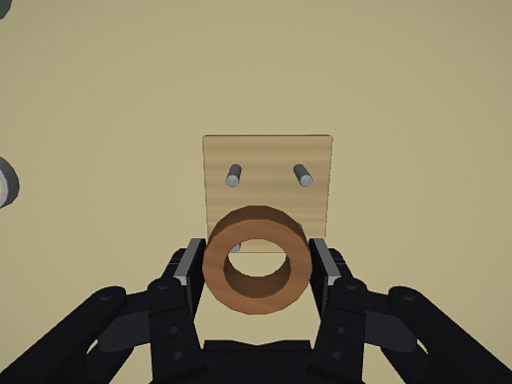

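Post tops at (232,181), (307,181) and (235,247) lie within 3 px of the prediction. The finger mid-line shows the same bias, so it's a camera offset. Next I'll centre and straighten the tool.

{"method": "drive_tool", "body": {"offset": [[-2, -5, -8], [-1, -4, -10], [0, -1, -10], [0, 0, -8], [0, 0, 0], [0, 0, 0]], "turn": [[0.2, 0.3, 0], [0, 0, 0], [0, 0, 0], [0, 0, 0], [0, 0, 0], [0, 0, 0]], "claw": [-1, -1, -1, -1, -1, -1]}}

```text
t: 9.5
ee_pos: [0.4885, -0.2218, 0.0572]
ee_rot: [[0.973, 0.231, -0.002], [0.231, -0.973, 0.002], [-0.001, -0.002, -1.0]]
wrist_force: [0.0, -0.4, -0.3]
opening: 0.0536
```

{"method": "drive_tool", "body": {"offset": [[0, -2, -6], [0, 0, -10], [0, 0, -10], [0, 0, -10], [0, 0, -8], [0, 0, -5], [0, 0, 0], [0, 0, 0]], "turn": [[0, 0, 0], [0, 0, 0], [0, 0, 0], [0, 0, 0], [0, 0, 0], [0, 0, 0], [0, 0, 0], [0, 0, 0]], "claw": [-1, -1, -1, -1, -1, -1, -1, -1]}}

```text
t: 10.3
ee_pos: [0.4884, -0.2238, 0.0036]
ee_rot: [[0.973, 0.231, -0.002], [0.231, -0.973, 0.002], [-0.002, -0.002, -1.0]]
wrist_force: [0.1, 0.6, -0.7]
opening: 0.0534
```

{"method": "drive_tool", "body": {"offset": [[0, 0, -3], [0, 0, -3], [0, 0, -2], [0, 0, -1], [0, 0, 0]], "turn": [[0, 0, 0], [0, 0, 0], [0, 0, 0], [0, 0, 0], [0, 0, 0]], "claw": [-1, -1, -1, -1, -1]}}

```text
t: 10.8
ee_pos: [0.489, -0.2241, -0.0052]
ee_rot: [[0.973, 0.231, -0.001], [0.231, -0.973, 0.001], [-0.0, -0.001, -1.0]]
wrist_force: [-0.4, -0.1, -0.8]
opening: 0.0531
```

```bash
python3 - <<'E'
from h import *
s,im=wrist("w9"); print(s["t"],s["ee_pos"],s["opening"],s["wrist_force"])
E
```

```text
10.8 [ 0.4890089  -0.22412665 -0.00524083] 0.0530810396110174 [-0.39478078 -0.09204745 -0.8014029 ]
```

View pics/w9.png

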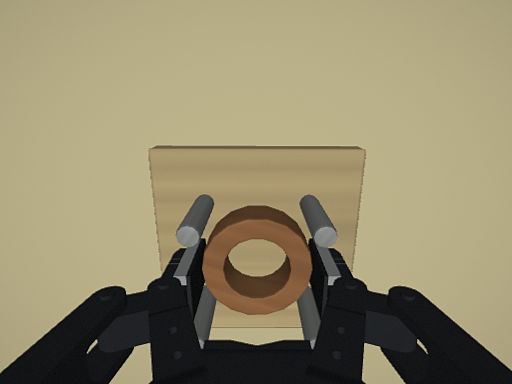

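The spacer sits symmetric between the posts (left top at (188,236), right at (325,236)). I'll lower the last bit and release.

{"method": "drive_tool", "body": {"offset": [[0, 0, -1], [0, 0, -1], [0, 0, 0], [0, 0, 0], [0, 0, 0], [0, 0, 0], [0, 0, 0]], "turn": [[0, 0, 0], [0, 0, 0], [0, 0, 0], [0, 0, 0], [0, 0, 0], [0, 0, 0], [0, 0, 0]], "claw": [-1, -1, -1, 0.7, 0.7, 0.7, 0.7]}}

```text
t: 11.55
ee_pos: [0.4892, -0.2242, -0.007]
ee_rot: [[0.973, 0.231, -0.0], [0.231, -0.973, 0.001], [0.0, -0.001, -1.0]]
wrist_force: [0.0, -0.3, 0.7]
opening: 0.0726
```

```bash
python3 - <<'E'
from h import *
s,im=wrist("w10"); print(s["t"],s["ee_pos"],s["opening"],s["wrist_force"])
E
```

```text
11.55 [ 0.48922324 -0.22424494 -0.00704257] 0.07258983970389776 [ 0.04396233 -0.31624288  0.66510768]
```

View pics/w10.png

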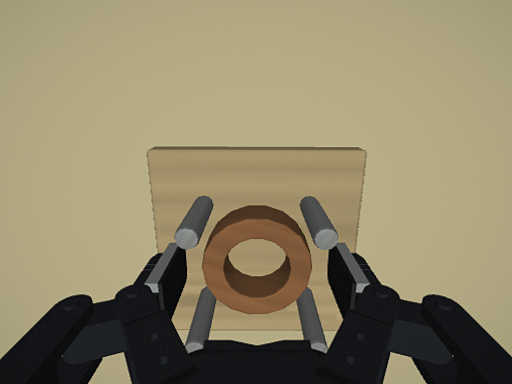

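Spacer released in place at (257,266). Up, then on to the glass.

{"method": "drive_tool", "body": {"offset": [[0, 0, 15], [0, 0, 25], [0, 0, 30], [10, 20, 30], [16, 37, 0], [16, 37, 0], [16, 37, 0], [16, 37, 0], [16, 37, 0], [12, 25, 0], [6, 12, 0], [0, 0, 0]], "turn": [[0, 0, 0], [0, 0, 0], [0, 0, 0], [0, 0, 0], [0, 0, 0], [0, 0, 0], [0, 0, 0], [0, 0, 0], [0, 0, 0], [0, 0, 0], [0, 0, 0], [0, 0, 0]], "claw": [0.7, 0.7, 0.7, 1, 1, 1, 1, 1, 1, 1, 1, 1]}}

```text
t: 12.8
ee_pos: [0.6001, 0.0272, 0.0979]
ee_rot: [[0.974, 0.229, 0.003], [0.229, -0.974, 0.001], [0.003, -0.0, -1.0]]
wrist_force: [-0.1, 0.2, -0.7]
opening: 0.0858
```

```bash
python3 - <<'E'
from h import *
s,im=wrist("w11"); print(s["t"],s["ee_pos"],s["ee_rot"][:,2],np.degrees(np.arctan2(*s["ee_rot"][1::-1,0])))
c=proj(im,[.6,.029,.008]);print(c); disc(im,c,.016)
t=vision.get_image("top");save(t,"t11")
disc(t,(256,161),.016,24)
E
```

```text
12.8 [0.60007473 0.02721917 0.09787993] [ 0.00261169  0.00109364 -0.99999599] 13.210503554785548
[253.5898905  190.40863166]
px [254.7 189.5] [61.4 61.4] world mm [601.   28.2] ext [56.9 54.9]
px [260.8 151.4] [ 31.2 106.7] world mm [622.3  17.6] ext [ 67.4 104.3]
```

View pics/w11.png

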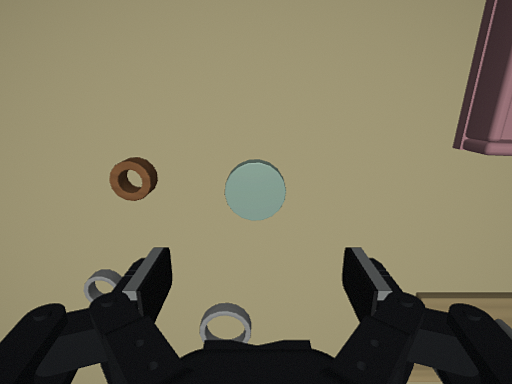

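View pics/t11.png

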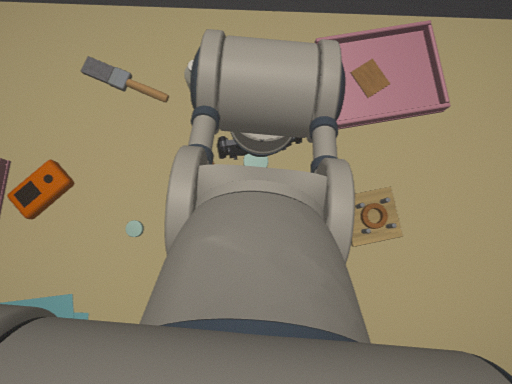

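The glass is at (255,190) in the wrist view, which gives (601, 28–29.5) mm and agrees with the top view. The top view shows the spacer between the posts at (375,215). Now down to the glass.

{"method": "drive_tool", "body": {"offset": [[0, 2, -15], [0, 0, -25], [0, 0, -25], [0, 0, -15], [0, 0, -8], [0, 0, -4], [0, 0, 0], [0, 0, 0]], "turn": [[0, 0.1, 0], [0, 0, 0], [0, 0, 0], [0, 0, 0], [0, 0, 0], [0, 0, 0], [0, 0, 0], [0, 0, 0]], "claw": [1, 1, 1, 1, 1, 1, 1, 1]}}

```text
t: 13.7
ee_pos: [0.5959, 0.0201, -0.0004]
ee_rot: [[0.976, 0.219, -0.002], [0.219, -0.976, 0.0], [-0.002, -0.001, -1.0]]
wrist_force: [0.3, 0.2, 0.2]
opening: 0.0854
```

{"method": "drive_tool", "body": {"offset": [[3, 6, 0], [2, 3, 0], [0, 0, -5], [0, 0, -5], [0, 0, 0]], "turn": [[0, 0, 0.6], [0, 0, 0], [0, 0, 0], [0, 0, 0], [0, 0, 0]], "claw": [1, 1, 1, 1, 1]}}

```text
t: 14.2
ee_pos: [0.6029, 0.0303, -0.009]
ee_rot: [[0.973, 0.23, 0.002], [0.23, -0.973, -0.0], [0.002, 0.0, -1.0]]
wrist_force: [-0.3, -0.1, 0.4]
opening: 0.0851
```

```bash
python3 - <<'E'
from h import *
s,im=wrist("w12"); print(s["t"],s["ee_pos"],s["ee_rot"][:,2],np.degrees(np.arctan2(*s["ee_rot"][1::-1,0])))
disc(im,proj(im,[.6005,.029,.008]),.016,w=65)
E
```

```text
14.2 [ 0.60291179  0.03027772 -0.00903692] [ 1.63110930e-03 -6.23515762e-05 -9.99998668e-01] 13.323394134487968
px [257.8 251.1] [ 98.9 100.4] world mm [600.9  28. ] ext [60.7 56.2]
```

View pics/w12.png

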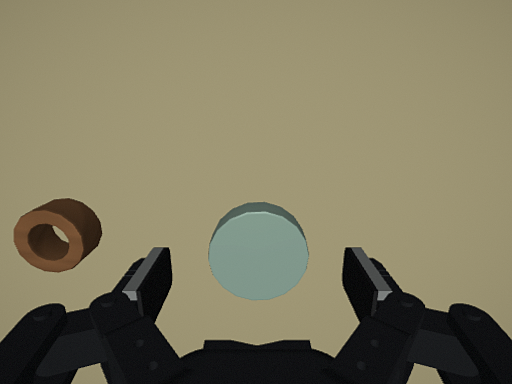

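The glass at (258,251) is centred between the pads at 170 and 344. I'll shift −2 mm in x and go down.

{"method": "drive_tool", "body": {"offset": [[-2, 0, -3], [0, 0, -4], [0, 0, -4], [0, 0, -3], [0, 0, 0], [0, 0, 0]], "turn": [[0, 0, 0], [0, 0, 0], [0, 0, 0], [0, 0, 0], [0, 0, 0], [0, 0, 0]], "claw": [1, 1, 1, 1, 1, 1]}}

```text
t: 14.85
ee_pos: [0.6004, 0.0299, -0.0244]
ee_rot: [[0.973, 0.23, 0.001], [0.23, -0.973, -0.0], [0.001, 0.0, -1.0]]
wrist_force: [-0.1, 0.1, 0.1]
opening: 0.0856
```

{"method": "drive_tool", "body": {"offset": [[0, 0, 0], [0, 0, 0], [0, 0, 0], [0, 0, 0], [0, 0, 0], [0, 0, 0]], "turn": [[0, 0, 0], [0, 0, 0], [0, 0, 0], [0, 0, 0], [0, 0, 0], [0, 0, 0]], "claw": [-1, -1, -1, -1, -1, -1], "squeeze": 40}}

```text
t: 15.45
ee_pos: [0.6007, 0.03, -0.0236]
ee_rot: [[0.973, 0.23, 0.002], [0.23, -0.973, -0.0], [0.002, 0.001, -1.0]]
wrist_force: [-0.8, -0.5, -1.1]
opening: 0.0525
```

```bash
python3 - <<'E'
from h import *
s,im=wrist("w13"); print(s["t"],s["ee_pos"],s["opening"],s["wrist_force"])
E
```

```text
15.45 [ 0.60070735  0.02997504 -0.02363179] 0.0525368768759058 [-0.82020639 -0.46820322 -1.12081288]
```

View pics/w13.png

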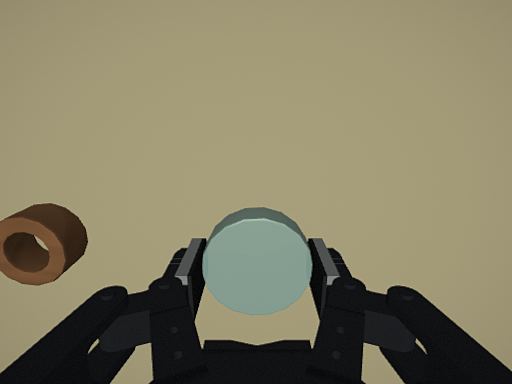

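Glass gripped at 52.5 mm and centred at (257,267). I'll lift slowly.

{"method": "drive_tool", "body": {"offset": [[0, 0, 4], [0, 0, 8], [0, 0, 14], [0, 0, 20], [0, 0, 20], [-5, -12, 20], [-10, -24, 10], [-13, -30, 0], [-13, -30, 0], [-13, -30, 0], [-13, -30, 0]], "turn": [[0, 0, 0], [0, 0, 0], [0, 0, 0], [0, 0, 0], [0, 0, 0], [0, 0, 0], [0, 0, 0], [0, 0, 0], [0, 0, 0], [0, 0, 0], [0, 0, 0]], "claw": [-1, -1, -1, -1, -1, -1, -1, -1, -1, -1, -1], "squeeze": 50}}

```text
t: 16.6
ee_pos: [0.5343, -0.1278, 0.0874]
ee_rot: [[0.972, 0.236, 0.012], [0.236, -0.972, -0.002], [0.011, 0.005, -1.0]]
wrist_force: [0.9, 0.4, -0.6]
opening: 0.0521
```

{"method": "drive_tool", "body": {"offset": [[-11, -25, 0], [-9, -22, 0], [-8, -16, 0], [-7, -12, 0], [-5, -8, 0], [-2, -2, 0], [0, 0, 0], [0, 0, 0]], "turn": [[0.1, 0.4, -0.2], [0, 0.2, 0], [0, 0, 0], [0, 0, 0], [0, 0, 0], [0, 0, 0], [0, 0, 0], [0, 0, 0]], "claw": [-1, -1, -1, -1, -1, -1, -1, -1]}}

```text
t: 17.4
ee_pos: [0.4899, -0.2193, 0.0943]
ee_rot: [[0.973, 0.229, 0.006], [0.229, -0.973, -0.003], [0.006, 0.005, -1.0]]
wrist_force: [-0.2, 0.6, -0.6]
opening: 0.052
```

```bash
python3 - <<'E'
from h import *
s,im=wrist("w14"); print(s["t"],s["ee_pos"],s["ee_rot"][:,2],np.degrees(np.arctan2(*s["ee_rot"][1::-1,0])),s["opening"])
E
```

```text
17.4 [ 0.48985578 -0.21934045  0.09429983] [ 0.00645126 -0.00318177 -0.99997413] 13.235644331438557 0.051966516754204106
```

View pics/w14.png

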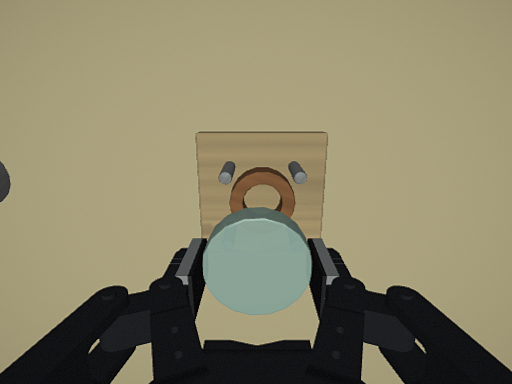

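The glass is held level at (257,262), with the spacer seen centred behind it at (262,197). Next: align and descend.

{"method": "drive_tool", "body": {"offset": [[-1, -3, -6], [0, -2, -8], [0, 0, -8], [0, 0, -6], [0, 0, 0], [0, 0, 0]], "turn": [[0.2, 0.4, 0], [0, 0, 0], [0, 0, 0], [0, 0, 0], [0, 0, 0], [0, 0, 0]], "claw": [-1, -1, -1, -1, -1, -1]}}

```text
t: 18.05
ee_pos: [0.4889, -0.223, 0.0625]
ee_rot: [[0.973, 0.231, -0.003], [0.231, -0.973, 0.002], [-0.002, -0.002, -1.0]]
wrist_force: [0.3, -0.1, -1.0]
opening: 0.0521
```

{"method": "drive_tool", "body": {"offset": [[0, -1, -5], [0, 0, -8], [0, 0, -8], [0, 0, -8], [0, 0, -6], [0, 0, -4], [0, 0, 0], [0, 0, 0]], "turn": [[-0.1, -0.1, 0], [0, 0, 0], [0, 0, 0], [0, 0, 0], [0, 0, 0], [0, 0, 0], [0, 0, 0], [0, 0, 0]], "claw": [-1, -1, -1, -1, -1, -1, -1, -1]}}

```text
t: 18.85
ee_pos: [0.4889, -0.2241, 0.0199]
ee_rot: [[0.973, 0.231, -0.001], [0.231, -0.973, -0.0], [-0.001, -0.0, -1.0]]
wrist_force: [-0.0, 0.3, -0.9]
opening: 0.0518
```

```bash
python3 - <<'E'
from h import *
s,im=wrist("w15"); print(s["t"],s["ee_pos"],s["opening"],s["wrist_force"])
E
```

```text
18.85 [ 0.48891482 -0.22408628  0.01992071] 0.05183200568607649 [-0.04571992  0.2628884  -0.94347804]
```

View pics/w15.png

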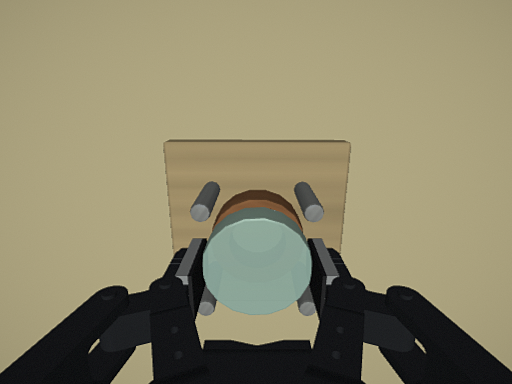

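Symmetric between the posts at (200,212) and (314,212). About 11 mm to go.

{"method": "drive_tool", "body": {"offset": [[0, 0, -3], [0, 0, -3], [0, 0, -2], [0, 0, -1], [0, 0, 0]], "turn": [[0, 0, 0], [0, 0, 0], [0, 0, 0], [0, 0, 0], [0, 0, 0]], "claw": [-1, -1, -1, -1, -1]}}

```text
t: 19.4
ee_pos: [0.4894, -0.2243, 0.0109]
ee_rot: [[0.973, 0.231, 0.0], [0.231, -0.973, -0.001], [-0.0, 0.001, -1.0]]
wrist_force: [-0.3, -0.2, -0.3]
opening: 0.0518
```

{"method": "drive_tool", "body": {"offset": [[0, 0, -1], [0, 0, -1], [0, 0, -1], [0, 0, 0]], "turn": [[0, 0, 0], [0, 0, 0], [0, 0, 0], [0, 0, 0]], "claw": [-1, -1, -1, -1]}}

```text
t: 19.8
ee_pos: [0.4895, -0.2244, 0.0083]
ee_rot: [[0.973, 0.231, 0.001], [0.231, -0.973, -0.001], [0.0, 0.001, -1.0]]
wrist_force: [-0.2, 0.1, -0.8]
opening: 0.0518
```

{"method": "drive_tool", "body": {"offset": [[0, 0, -1], [0, 0, 0]], "turn": [[0, 0, 0], [0, 0, 0]], "claw": [-1, -1]}}

```text
t: 20.0
ee_pos: [0.4896, -0.2245, 0.0084]
ee_rot: [[0.973, 0.231, 0.001], [0.231, -0.973, -0.002], [0.001, 0.002, -1.0]]
wrist_force: [0.9, -0.0, -2.2]
opening: 0.052
```

```bash
python3 - <<'E'
from h import *
s,im=wrist("w16"); print(s["t"],s["ee_pos"],s["opening"],s["wrist_force"])
E
```

```text
20.0 [ 0.48963703 -0.22448793  0.00841466] 0.05198350079124793 [ 0.93303732 -0.02358835 -2.20397447]
```

View pics/w16.png

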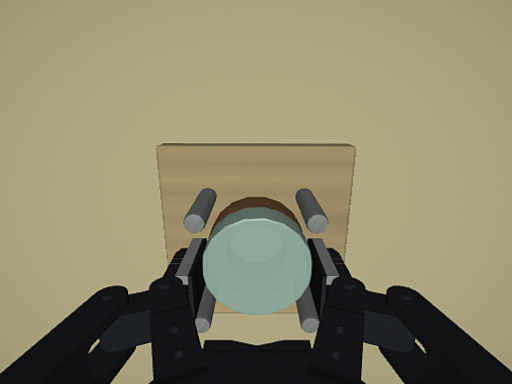

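{"method": "drive_tool", "body": {"offset": [[0, 0, 0], [0, 0, -1], [0, 0, -1], [0, 0, 0]], "turn": [[0, 0, 0], [0, 0, 0], [0, 0, 0], [0, 0, 0]], "claw": [-1, -1, -1, -1]}}

```text
t: 20.45
ee_pos: [0.4899, -0.2246, 0.0084]
ee_rot: [[0.973, 0.231, 0.003], [0.231, -0.973, -0.002], [0.002, 0.003, -1.0]]
wrist_force: [0.4, -0.6, -0.9]
opening: 0.0521
```

TCP stalls at z 8.4 mm, exactly the height expected with the glass seated (−23.6 + 32). I'll release.

{"method": "drive_tool", "body": {"offset": [[0, 0, 0], [0, 0, 0], [0, 0, 0], [0, 0, 0], [0, 0, 0], [0, 0, 0]], "turn": [[0, 0, 0], [0, 0, 0], [0, 0, 0], [0, 0, 0], [0, 0, 0], [0, 0, 0]], "claw": [0.4, 0.5, 0.6, 0.7, 0.7, 0.7], "squeeze": 20}}

```text
t: 21.05
ee_pos: [0.4899, -0.2247, 0.0078]
ee_rot: [[0.973, 0.231, 0.002], [0.231, -0.973, -0.002], [0.002, 0.003, -1.0]]
wrist_force: [0.0, -0.4, -0.2]
opening: 0.0725
```

```bash
python3 - <<'E'
from h import *
s,im=wrist("w17"); print(s["t"],s["ee_pos"],s["opening"],s["wrist_force"])
E
```

```text
21.05 [ 0.48991006 -0.22466358  0.00780882] 0.07252425414652175 [ 0.04356946 -0.43632996 -0.22448089]
```

View pics/w17.png

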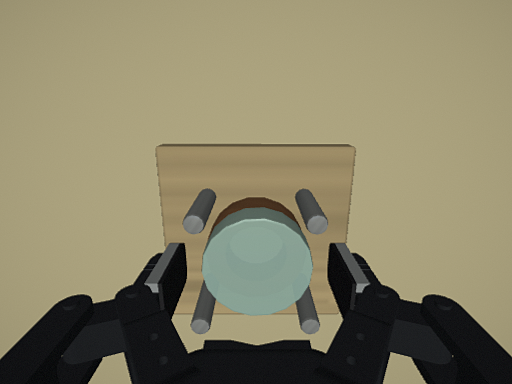

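The glass rests on the spacer, clear of the pads (203–312 against 186/328). Up, then to the retaining ring.

{"method": "drive_tool", "body": {"offset": [[0, 0, 10], [0, 0, 20], [0, 0, 30], [-4, 20, 25], [-7, 37, 0], [-7, 37, 0], [-7, 37, 0], [-7, 37, 0], [-6, 33, 0], [-4, 22, 0], [-3, 12, 0], [0, 0, 0]], "turn": [[-0.1, 0.1, 0], [0, 0, 0], [0, 0, 0], [0, 0, 0], [0, 0, 0], [0, 0, 0], [0, 0, 0], [0, 0, 0], [0, 0, 0], [0, 0, 0], [0, 0, 0], [0, 0, 0]], "claw": [0.7, 0.7, 0.7, 1, 1, 1, 1, 1, 1, 1, 1, 1]}}

```text
t: 22.3
ee_pos: [0.4434, 0.0174, 0.1042]
ee_rot: [[0.973, 0.229, 0.008], [0.229, -0.973, -0.007], [0.006, 0.009, -1.0]]
wrist_force: [0.4, -0.0, -0.1]
opening: 0.0856
```

```bash
python3 - <<'E'
from h import *
s,im=wrist("w18"); print(s["t"],s["ee_pos"],s["ee_rot"][:,2],np.degrees(np.arctan2(*s["ee_rot"][1::-1,0])))
c=proj(im,[.445,.0245,.007]);print(c); disc(im,c,.014)
E
```

```text
22.3 [0.44336755 0.01737192 0.10420546] [ 0.00802934 -0.00745513 -0.99993997] 13.245620242700465
[247.41057289 185.43955471]
px [248.1 184.7] [59.2 60. ] world mm [445.8  24. ] ext [56.2 54.8]
```

View pics/w18.png

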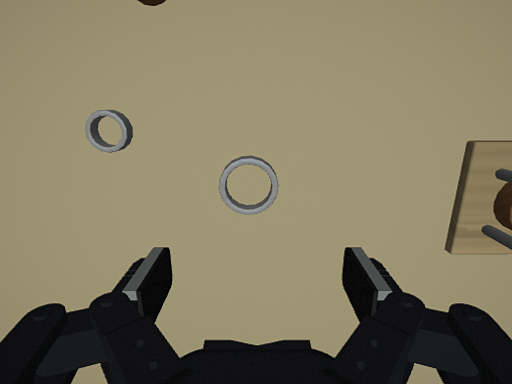

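The ring is at (248,185), i.e. (445.5, 24.5–25) mm, matching the top view. I'll correct and descend.

{"method": "drive_tool", "body": {"offset": [[2, 5, -10], [0, 2, -20], [0, 0, -20], [0, 0, -20], [0, 0, -15], [0, 0, -8], [0, 0, 0], [0, 0, 0]], "turn": [[0.4, 0.5, 0], [0, 0, 0], [0, 0, 0], [0, 0, 0], [0, 0, 0], [0, 0, 0], [0, 0, 0], [0, 0, 0]], "claw": [1, 1, 1, 1, 1, 1, 1, 1]}}

```text
t: 23.15
ee_pos: [0.4499, 0.0197, 0.006]
ee_rot: [[0.975, 0.222, 0.001], [0.222, -0.975, 0.001], [0.001, -0.0, -1.0]]
wrist_force: [0.2, 0.5, -0.1]
opening: 0.0852
```

```bash
python3 - <<'E'
from h import *
s,im=wrist("w19"); print(s["t"],s["ee_pos"],s["ee_rot"][:,2],np.degrees(np.arctan2(*s["ee_rot"][1::-1,0])))
disc(im,proj(im,[.4455,.0247,.007]),.014,w=60)
E
```

```text
23.15 [0.44989969 0.0197143  0.00600061] [ 1.18983423e-03  5.79124001e-04 -9.99999124e-01] 12.843889748177828
px [246.5 239. ] [88.7 90.8] world mm [445.9  24. ] ext [59.1 55.4]
```

{"method": "drive_tool", "body": {"offset": [[-2, 3, -3], [-2, 2, -4], [0, 0, -4], [0, 0, -4], [0, 0, 0], [0, 0, 0]], "turn": [[0, 0, 0.4], [0, 0, 0], [0, 0, 0], [0, 0, 0], [0, 0, 0], [0, 0, 0]], "claw": [1, 1, 1, 1, 1, 1]}}

```text
t: 23.8
ee_pos: [0.4467, 0.0252, -0.0085]
ee_rot: [[0.973, 0.23, 0.005], [0.23, -0.973, 0.0], [0.005, 0.001, -1.0]]
wrist_force: [0.5, 0.2, 0.5]
opening: 0.0855
```

```bash
python3 - <<'E'
from h import *
s,im=wrist("w20"); print(s["t"],s["ee_pos"],s["ee_rot"][:,2],np.degrees(np.arctan2(*s["ee_rot"][1::-1,0])))
disc(im,proj(im,[.4455,.0247,.007]),.014,w=65)
E
```

```text
23.8 [ 0.44668261  0.02523863 -0.00854767] [ 4.65143436e-03  3.53124206e-04 -9.99989120e-01] 13.301157151270806
px [256.7 247.6] [96.3 98.9] world mm [445.9  24. ] ext [59.2 55.7]
```

View pics/w20.png

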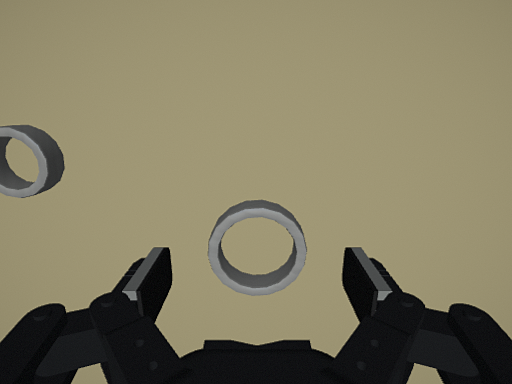

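The ring is centred at (257,248). Down 15 mm.

{"method": "drive_tool", "body": {"offset": [[-1, 0, -4], [0, 0, -4], [0, 0, -4], [0, 0, -3], [0, 0, 0], [0, 0, 0]], "turn": [[0, 0.3, 0], [0, 0, 0], [0, 0, 0], [0, 0, 0], [0, 0, 0], [0, 0, 0]], "claw": [1, 1, 1, 1, 1, 1]}}

```text
t: 24.45
ee_pos: [0.4457, 0.0251, -0.025]
ee_rot: [[0.973, 0.23, -0.001], [0.23, -0.973, 0.0], [-0.001, -0.001, -1.0]]
wrist_force: [-0.9, 0.7, 0.7]
opening: 0.0852
```

{"method": "drive_tool", "body": {"offset": [[0, 0, 0], [0, 0, 0], [0, 0, 0], [0, 0, 0], [0, 0, 0], [0, 0, 0]], "turn": [[0, 0, 0], [0, 0, 0], [0, 0, 0], [0, 0, 0], [0, 0, 0], [0, 0, 0]], "claw": [-1, -1, -1, -1, -1, -1], "squeeze": 35}}

```text
t: 25.05
ee_pos: [0.446, 0.0251, -0.024]
ee_rot: [[0.973, 0.23, 0.0], [0.23, -0.973, 0.0], [0.0, -0.0, -1.0]]
wrist_force: [-0.7, -0.2, -0.3]
opening: 0.053
```

```bash
python3 - <<'E'
from h import *
s,im=wrist("w21"); print(s["t"],s["ee_pos"],s["opening"],s["wrist_force"])
E
```

```text
25.05 [ 0.44599471  0.02508522 -0.02400332] 0.0530339648044815 [-0.71280168 -0.21748879 -0.26072849]
```

View pics/w21.png

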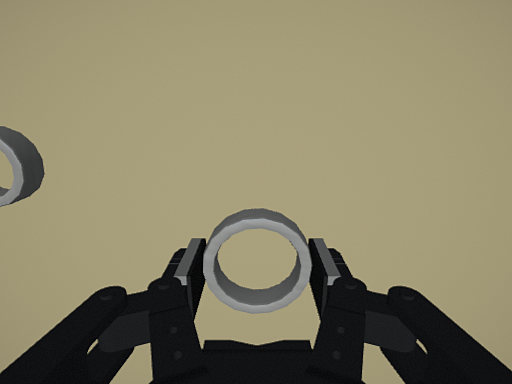

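Ring gripped at 53 mm. Lift and carry.

{"method": "drive_tool", "body": {"offset": [[0, 0, 5], [0, 0, 12], [0, 0, 22], [0, 0, 25], [2, -12, 25], [4, -24, 15], [5, -32, 5], [5, -34, 0], [5, -34, 0], [5, -34, 0], [4, -26, 0], [3, -16, 0]], "turn": [[0, 0, 0], [0, 0, 0], [0, 0, 0], [0, 0, 0], [0, 0, 0], [0, 0, 0], [0, 0, 0], [0, 0, 0], [0, 0, 0], [0, 0, 0], [0, 0, 0], [0, 0, 0]], "claw": [-1, -1, -1, -1, -1, -1, -1, -1, -1, -1, -1, -1]}}

```text
t: 26.3
ee_pos: [0.4774, -0.1933, 0.0935]
ee_rot: [[0.972, 0.234, 0.0], [0.234, -0.972, -0.001], [-0.0, 0.001, -1.0]]
wrist_force: [-0.2, 0.5, -0.4]
opening: 0.0526
```

{"method": "drive_tool", "body": {"offset": [[4, -10, 0], [4, -8, 0], [2, -4, 0], [0, 0, 0], [0, 0, 0]], "turn": [[0, 0, -0.2], [0, 0, 0], [0, 0, 0], [0, 0, 0], [0, 0, 0]], "claw": [-1, -1, -1, -1, -1]}}

```text
t: 26.8
ee_pos: [0.488, -0.2155, 0.0936]
ee_rot: [[0.973, 0.23, -0.001], [0.23, -0.973, -0.0], [-0.001, 0.0, -1.0]]
wrist_force: [-0.2, -0.2, 0.3]
opening: 0.0529
```

```bash
python3 - <<'E'
from h import *
s,im=wrist("w22"); print(s["t"],s["ee_pos"],s["ee_rot"][:,2],np.degrees(np.arctan2(*s["ee_rot"][1::-1,0])),s["opening"])
E
```

```text
26.8 [ 0.48802645 -0.2155014   0.09359433] [-6.06352337e-04 -1.65964970e-04 -9.99999802e-01] 13.312336075210858 0.05292119572166923
```

View pics/w22.png

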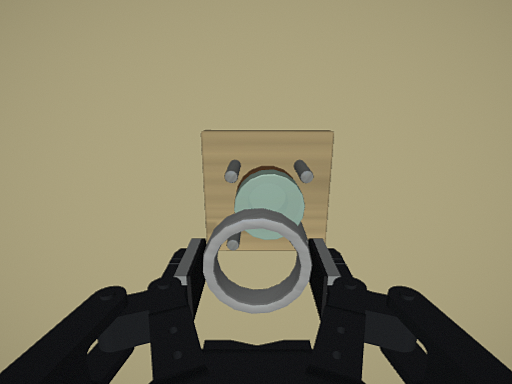

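The glass lies centred between the post tops, at (269,204). I'll shift +1/−8.5 mm and lower.

{"method": "drive_tool", "body": {"offset": [[1, -4, -5], [0, -3, -8], [0, -1, -8], [0, 0, -6], [0, 0, 0], [0, 0, 0]], "turn": [[0, 0, 0], [0, 0, 0], [0, 0, 0], [0, 0, 0], [0, 0, 0], [0, 0, 0]], "claw": [-1, -1, -1, -1, -1, -1]}}

```text
t: 27.45
ee_pos: [0.4883, -0.2225, 0.0634]
ee_rot: [[0.973, 0.232, -0.002], [0.232, -0.973, 0.001], [-0.002, -0.001, -1.0]]
wrist_force: [-0.4, -0.7, -0.2]
opening: 0.053
```

{"method": "drive_tool", "body": {"offset": [[0, -2, -5], [0, 0, -8], [0, 0, -8], [0, 0, -4], [0, 0, 0], [0, 0, 0]], "turn": [[0, 0, 0], [0, 0, 0], [0, 0, 0], [0, 0, 0], [0, 0, 0], [0, 0, 0]], "claw": [-1, -1, -1, -1, -1, -1]}}

```text
t: 28.05
ee_pos: [0.4882, -0.2247, 0.0361]
ee_rot: [[0.973, 0.232, -0.002], [0.232, -0.973, 0.001], [-0.002, -0.002, -1.0]]
wrist_force: [-0.2, -0.4, 0.1]
opening: 0.0531
```

```bash
python3 - <<'E'
from h import *
s,im=wrist("w23"); print(s["t"],s["ee_pos"],s["opening"],s["wrist_force"])
E
```

```text
28.05 [ 0.48824931 -0.22467357  0.03609825] 0.05313838696008108 [-0.16455418 -0.37485366  0.08356382]
```

View pics/w23.png

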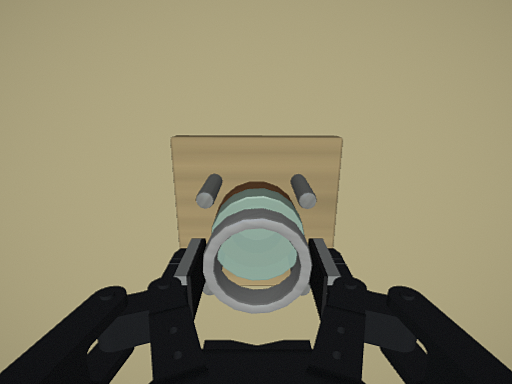

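The ring is symmetric over the glass and between the posts at (205,200) and (309,200). 12 mm to go.

{"method": "drive_tool", "body": {"offset": [[0, 0, -4], [0, 0, -3], [0, 0, -2], [0, 0, -1], [0, 0, 0]], "turn": [[0, 0, 0], [0, 0, 0], [0, 0, 0], [0, 0, 0], [0, 0, 0]], "claw": [-1, -1, -1, -1, -1]}}

```text
t: 28.6
ee_pos: [0.4886, -0.2248, 0.0258]
ee_rot: [[0.973, 0.232, -0.001], [0.232, -0.973, 0.0], [-0.001, -0.001, -1.0]]
wrist_force: [0.9, -0.1, -0.8]
opening: 0.0526
```

{"method": "drive_tool", "body": {"offset": [[0, 0, -1], [0, 0, -1], [0, 0, 0]], "turn": [[0, 0, 0], [0, 0, 0], [0, 0, 0]], "claw": [-1, -1, -1]}}

```text
t: 28.9
ee_pos: [0.4887, -0.2249, 0.0238]
ee_rot: [[0.973, 0.232, -0.001], [0.232, -0.973, 0.0], [-0.001, -0.001, -1.0]]
wrist_force: [-1.1, 0.6, -0.3]
opening: 0.0532
```

{"method": "drive_tool", "body": {"offset": [[0, 0, 0], [0, 0, 0], [0, 0, 0], [0, 0, 0], [0, 0, 0], [0, 0, 0]], "turn": [[0, 0, 0], [0, 0, 0], [0, 0, 0], [0, 0, 0], [0, 0, 0], [0, 0, 0]], "claw": [0.4, 0.5, 0.6, 0.7, 0.7, 0.7]}}

```text
t: 29.5
ee_pos: [0.4889, -0.225, 0.024]
ee_rot: [[0.973, 0.232, -0.001], [0.232, -0.973, 0.0], [-0.001, -0.0, -1.0]]
wrist_force: [-0.1, 0.3, -0.1]
opening: 0.0729
```

```bash
python3 - <<'E'
from h import *
s,im=wrist("w24"); print(s["t"],s["ee_pos"],s["opening"],s["wrist_force"])
E
```

```text
29.5 [ 0.48885999 -0.22495544  0.02398494] 0.07290762330157213 [-0.07210713  0.29856227 -0.06116957]
```

View pics/w24.png

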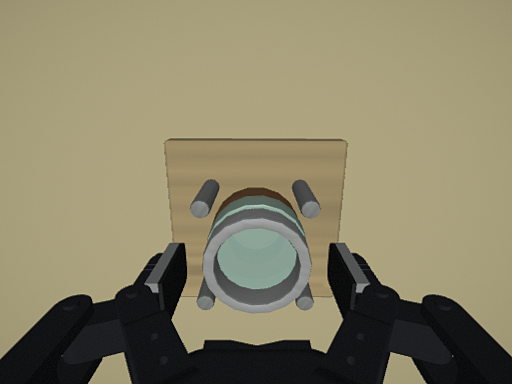

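The ring is released on the glass, with the stack symmetric between the posts. I'll back up and look from the fixed cameras.

{"method": "drive_tool", "body": {"offset": [[0, 0, 10], [0, 0, 20], [0, 0, 30], [0, 0, 30], [0, 40, 10], [0, 45, 0], [0, 45, 0], [0, 40, 0], [0, 20, 0], [0, 0, 0], [0, 0, 0]], "turn": [[0, 0, 0], [0, 0, 0], [0, 0, 0], [0, 0, 0], [0, 0, 0], [0, 0, 0], [0, 0, 0], [0, 0, 0], [0, 0, 0], [0, 0, 0], [0, 0, 0]], "claw": [0.7, 0.7, 0.7, 0.7, 0.7, 0.7, 0.7, 0.7, 0.7, 0.7, 0.7]}}

```text
t: 30.65
ee_pos: [0.4888, -0.0293, 0.1356]
ee_rot: [[0.973, 0.23, 0.006], [0.23, -0.973, -0.002], [0.006, 0.003, -1.0]]
wrist_force: [-1.0, -0.6, 0.5]
opening: 0.0731
```

```bash
python3 - <<'E'
from h import *
a=vision.get_image("top");b=vision.get_image("scene")
f=lambda p:cv2.resize(p,None,fx=4,fy=4,interpolation=cv2.INTER_CUBIC)
c=np.hstack([f(a["pixels"][170:265,325:420]),f(b["pixels"][245:340,115:210])])
cv2.imwrite("pics/fin.png",cv2.cvtColor(c,cv2.COLOR_RGB2BGR))
for n,i,o in(("top",a,(325,170)),("scene",b,(115,245))):
    q=proj(i,[.4885,-.2238,.062]); print(n,"expected ring top centre in crop",(q-np.array(o))*4+(380 if n=="scene" else 0)*np.array([1,0]))
print(get_state()["t"],get_state()["ee_pos"])
E
```

```text
top expected ring top centre in crop [216.66377108 177.59096217]
scene expected ring top centre in crop [559.97042957 130.09114757]
30.75 [ 0.48892241 -0.03009427  0.13539365]
```

View pics/fin.png

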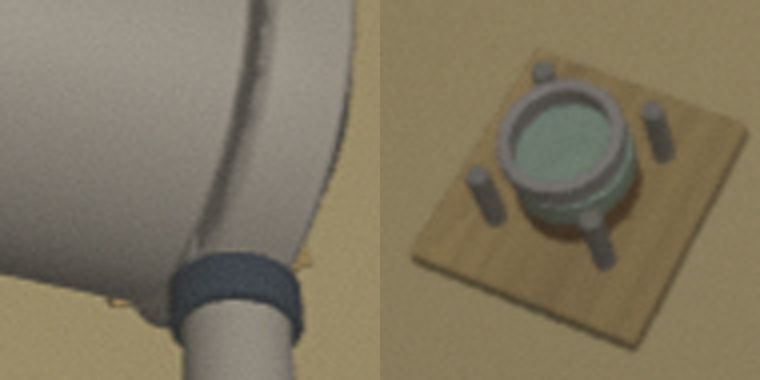

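The scene view shows the stack flat between the posts. The ring's top centre is at crop (563,135) against an expected (560,130), about 1 px off. The arm blocks the top view. I'll hand the job in.

```bash
python3 - <<'E'
from h import *
s=get_state();print(s["t"],np.abs(s["qvel"]).max()); print(workorder.finish_job())
E
```

```text
30.75 0.6590700826566668
the job is handed in; nothing more can be done
None
```

I stacked the large spacer, large glass and large retaining ring in the jig in that order, and handed the job in at 30.75 s of the 58 s allowed. No verdict is reported.

**Placing:** I lowered each part until the TCP reached its expected resting height, then opened the fingers. The glass was held all the way down, and the TCP stopped descending at exactly the seated height before I let go.

**Final check:** The last scene picture shows all three parts flat and centred between the posts. The ring's top centre is about 1 px from where it should be. The top camera was blocked by the arm, so the finished stack has only that one fixed-camera check, plus wrist pictures taken just after each release.

**What disagreed:**
- **Fingertip position:** The fingertips sit about 15–25 mm behind the reported TCP, which contradicts the interface text. My first grasp closed above the spacer without moving it. I then set the grasp heights from the pictures, and those grasps held.
- **Contact force:** The wrist force, noisy by about 1 N, never clearly showed contact when the parts touched down. Seating was judged from height and the pictures.
- **Wrist camera:** It showed a sideways offset of about 2 mm, which I allowed for.

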